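Close the flask holder on the microscope stage to its gauge line

TASK

On the stage of the inverted microscope lies a culture flask between the two jaws of its holder, and the sliding jaw stands too far open. With a fingertip on top of the knurled wheel at the stage's edge, roll the wheel, stroke by stroke, until the sliding jaw's front edge stands on the red gauge line, so that the flask is confined but not squeezed, then take the hand clear. Do not grip the wheel or push the jaw itself, and leave the flask, untouched by the hand, and everything else where it stands.

Things in the scene. Friction and masses are not known exactly. Their poses are not given: they have to be found in the camera images.
- microscope: inverted culture microscope, fixed, standing side-on: cream base 170 (x) x 430 (y) mm, black limbs, 395 mm tall. Origin on the bench under the stage's middle; its x points away from the robot across the stage, its y from the eyepieces to the lamp pillar (at y = 205 mm), z up. Black stage plate 200 (x) x 250 (y) mm, top 190 mm above the bench.
- condenser (a point): centre of the underside of the black condenser, 60 mm in diameter, that hangs 83 mm above the stage's middle. Above it a top arm, 85 mm wide in x, up to 395 mm above the bench, runs back to the pillar. Keep the hand clear of it.
- eyepieces (a point): outermost and highest point of the eyepieces, midway between the two; they reach 55 mm either side in the microscope's x and slope down to the front limb at y = -110 mm. Keep clear.
- wheel: knurled aluminium wheel, 48 mm in diameter, 15 mm wide, upright, just outside the stage edge nearest the robot, on a level axle along the microscope's x. Origin at its centre, (-114, -40, 194) mm in the microscope's frame; the body turns with the wheel. About 1.5 N along the rim turns it; it stays where it is left. A fingertip pressed on its top with 4 to 20 N drives it by friction.
- wheel_top (a point): highest point of the knurled wheel, 218 mm above the bench, fixed to the microscope with its axes. Everything else within 45 mm is at least 10 mm lower. Rolling the wheel's top along the microscope's +y closes the jaw, along -y opens it: 4 mm of rim travel moves the jaw 1 mm the same way.
- jaw: sliding jaw of the flask holder: aluminium bar 86 mm long (x), 10 mm thick (y), 12 mm tall, lying across the stage, joined by an arm to a toothed rack beside the wheel. It slides along the microscope's y. Origin at the middle of its front lower edge, which faces the flask and the red line.
- jaw_edge (a point): middle of the sliding jaw's front (+y) lower edge, on the stage surface. It starts 16 to 34 mm short of the red line (on the eyepiece side, -y).
- gauge_line (a point): middle (in y) of the red gauge line on the stage: 138 mm long in x, 3 mm wide in y; the line runs out past both ends of the jaw. Site axes as the microscope's; the jaw is set when the y of jaw_edge equals the y of gauge_line in this frame. The flask's side then has about 3 mm of play to the jaw.
- flask: clear culture flask lying flat on the stage between the jaws, body 75 (x) x 52 (y) x 25 mm, blue cap toward the microscope's +x; origin under the centre of the body. To be left alone; loose, 60 g.
- small_dish: 35 mm culture dish, 11 mm tall, on the stage between the wheel and the pillar; origin under its centre. Bystander.
- petri_dish: 90 mm dish, 15 mm tall, on the bench; origin under its centre. Bystander.
- spare_flask: second flask like the one on the stage, on the bench. Bystander.
- media_bottle: media bottle, 68 mm in diameter, 150 mm tall, pale pink with a white cap, on the bench left of the microscope; origin under its centre. Bystander.
- pipette: pipette lying on the bench, about 240 mm long and 38 mm high, along its own x. Bystander.
- tally_counter: steel hand counter, 44 mm in diameter, 36 mm tall, on the bench; origin under its centre. Bystander.
- tip_box: blue pipette-tip box, 120 x 80 x 77 mm, on the bench right of the microscope; origin under its centre. Bystander.

How it is judged:
By the outcome, as a careful person would: the job done as asked, in the order asked, and still so for the second after the job is handed in, with the robot touching nothing.
It also fails if it takes over 58 s, if anything falls off the work surface, if the arm or the gripper's body presses on something with over 40 N, if the wrist force passes 120 N, or if a joint passes its speed limit or range.

ROBOT

A 7-joint arm with a two-finger parallel gripper is mounted at the origin on the work surface. World frame = base frame: x ahead of the robot, y to its left, z up, the work surface at z = 0. Lengths are in m, angles in rad, forces in N, time in s.
With the tool pointing down it reaches from about 0.4 to 0.9 m from the base axis. Payload 5.5 kg.
Tool frame: the origin (TCP) lies at the very end of the fingers, on their centre line; the grasp point (between the pads) lies 19 mm behind it; z points along the fingers, y is the line along which they close (so a half turn about z gives the same grasp; the last joint's range is limited). The gripper opens to 85 mm and grips with 20 to 120 N. Pads are 22 mm wide; open, the fingers measure 114 mm over their backs; the gripper's body (76 mm by 85 mm) begins 54 mm behind the grasp point. The pads swing forward as they close: fully open they stand 13 mm farther back than shut.
Start: joints at [1.442, 0.501, -0.427, 1.55, 0.221, 1.138, -0.21], TCP at [0.248, -0.601, 0.231] pointing down, gripper open.
Joint ranges: [-2.88, 2.88], [-0.31, 2.03], [-1.54, 1.56], [0.2, 2.42], [-1.41, 4.55], [0.19, 2.02], [-2.57, 2.57]. Speed limits (rad/s): [2.57, 2.57, 3.14, 3.14, 3.14, 3.14, 3.14].

INTERFACE

Orientations are given as a unit quaternion [w, x, y, z].
In Python, from rig import env gives the robot as it stands. The module is installed in compiled form; this text tells all that it offers.
- The arm moves only by the tool send_rows, never from a script. Its argument "series" is a list of rows, each an object with "slide": the shift along the world's x, y, z in mm, a list of three; "rotation": the turn, a rotation vector about the world's x, y, z in degrees, a list of three; "grip": the closure, from 0 (fully open) to 1 (shut). A call has 1 to 12 rows; each row shifts and turns the commanded pose from where the row before left it; what a row does not reach is not made up. A row lasts 1/8 s, in which the tool goes at most 62.5 mm and 10.7 degrees, less where a joint would pass 70% of its speed; a pose out of reach is approached as far as the arm can. A call is refused whole if a number of a shift passes 62.5 or a number of a turn 10.7, either way. A call with a gripper value outside its range is refused whole. The fingers move at their own pace and stop on an object; the grip force is fixed at half the most. Time passes only in rows, so rows that do not move let the fingers close. It gives the time, the measured TCP pose, the force, the opening and the grip force at its end, in the units of the state.
- env.get_obs(): the state, without advancing time (a new reading comes with each control period).
- env.snapshot(name): name is "scene" or "top"; returns a dict with "img" (384x512x3 uint8, red, green, blue), "z_map" (384x512 float32, m along the optical axis (not along the pixel's ray), 0 where there is no reading), "intrinsics" (3x3 intrinsics, pixels), "distortion" ([k1, k2, p1, p2, k3] as OpenCV has them; the pictures are not rectified), "R" (3x3) and "t" (3): a world point X has camera coordinates R X + t. Camera axes: x right, y down, z forward; pixel columns grow to the right and rows downward; lengths in m; the calibration is good to about 2 mm. A picture is of the moment at which its call begins.
- env.sign_off(): hands the job in; it is judged then, once.
The state is a dict: "time_s": time; "joints": joint angles; "qd": joint speeds; "effort": joint torques, N m; "eef_pos": TCP position; "tool_rot": TCP orientation; "force": force on the tool from outside, world axes, zero at the start; "torque": the same for the moment, N m; "grip_width": finger opening in m; "finger_force": force on a finger pad.
Only numpy, scipy, OpenCV 4.12 (cv2) and the standard library are available. Lean on these libraries where they do the work, as an engineer would, in place of code of your own. Each camera call takes 0.05 s, during which the arm holds its last target. There are 200 camera calls.

## Working session

There is one attempt and no reset: what is moved stays moved. The work goes in short steps, Python scripts to look and compute and a tool call to move; the robot and the scene stay as the last step left them, time stands still between calls to the robot, and variables do not carry over. Pictures are saved under pics/ and viewed, at most 10 in all, crops included, and the job is handed in when it is done.

Besides the shell and the picture viewer there is one more tool, called after "Call:" by a JSON object that holds its "api" and its "payload". send_rows: Moves the arm, as the interface text tells. Its arguments: {"type":"object","properties":{"series":{"type":"array","items":{"type":"object","properties":{"slide":{"type":"array","items":{"type":"number"}},"rotation":{"type":"array","items":{"type":"number"}},"grip":{"type":"number"}}}}},"required":["series"]}

```bash
mkdir -p pics; cat > h.py <<'E'
from rig import env
import numpy as np, cv2, pickle
def shot(n,f):
    s=env.snapshot(n); pickle.dump(s,open(f'pics/{f}.pkl','wb')); return s
def load(f): return pickle.load(open(f'pics/{f}.pkl','rb'))
def ray(s,u,v):
    p=cv2.undistortPoints(np.array([[[u,v]]],float),s['intrinsics'],s['distortion'])[0,0]
    R,t=np.array(s['R']),np.array(s['t']); return -R.T@t, R.T@np.array([p[0],p[1],1])
def at_z(s,u,v,z):
    c,d=ray(s,u,v); return c+d*(z-c[2])/d[2]
def pt(s,u,v):
    c,d=ray(s,u,v); return c+d*s['z_map'][int(round(v)),int(round(u))]
def tri(s1,a,s2,b):
    c1,d1=ray(s1,*a);c2,d2=ray(s2,*b)
    k=np.linalg.lstsq(np.c_[d1,-d2],c2-c1,rcond=None)[0]
    p,q=c1+d1*k[0],c2+d2*k[1]; return (p+q)/2,np.linalg.norm(p-q)
def proj(s,X):
    return cv2.projectPoints(np.array(X,float).reshape(-1,1,3),cv2.Rodrigues(np.array(s['R']))[0],np.array(s['t']),s['intrinsics'],s['distortion'])[0][:,0]
E
python3 - <<'E'
from h import *
a=shot('scene','s0');b=shot('top','t0')
for n,s in(('s0',a),('t0',b)):
    cv2.imwrite(f'pics/{n}.png',cv2.resize(s['img'][:,:,::-1],(800,600),interpolation=cv2.INTER_CUBIC))
    print(np.round(-np.array(s['R']).T@s['t'],3),np.round(s['R'],2).tolist(), s['intrinsics'][0][0])
o=env.get_obs();print(o)
E
```

```text
[0.875 0.068 1.394] [[-0.26, 0.97, -0.0], [0.92, 0.25, -0.3], [-0.29, -0.08, -0.95]] 354.6763096128539
[ 0.329 -0.035  1.616] [[-0.0, -1.0, -0.01], [-0.99, 0.0, -0.14], [0.14, 0.01, -0.99]] 481.5621392014857
{'time_s': 0.1, 'joints': array([ 1.44218126,  0.50174784, -0.42679596,  1.55131676,  0.22081701,
        1.13832953, -0.21030333]), 'qd': array([-0.00149014, -0.00304554, -0.00127535, -0.00295264,  0.00075672,
       -0.00043742,  0.00034888]), 'effort': array([-1.12261099e-02, -5.70814276e+01, -5.83861470e+00, -2.81748229e+01,
        1.05607108e-02,  5.69717522e-03, -2.46553549e-05]), 'eef_pos': array([ 0.247927  , -0.60019157,  0.23037792]), 'tool_rot': array([-8.59797114e-04,  9.80867508e-01,  1.94674524e-01, -1.52208091e-04]), 'force': array([-0.27921047,  0.47087635, -0.1946537 ]), 'torque': array([ 0.06063334, -0.01923561,  0.03756467]), 'finger_force': 0.0, 'grip_width': 0.08554200414187221}
```

View pics/s0.png

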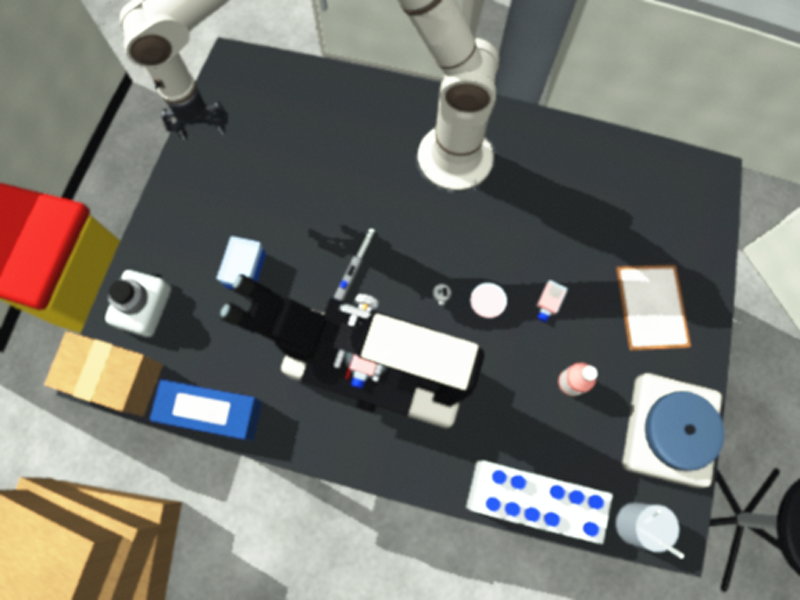

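View pics/t0.png

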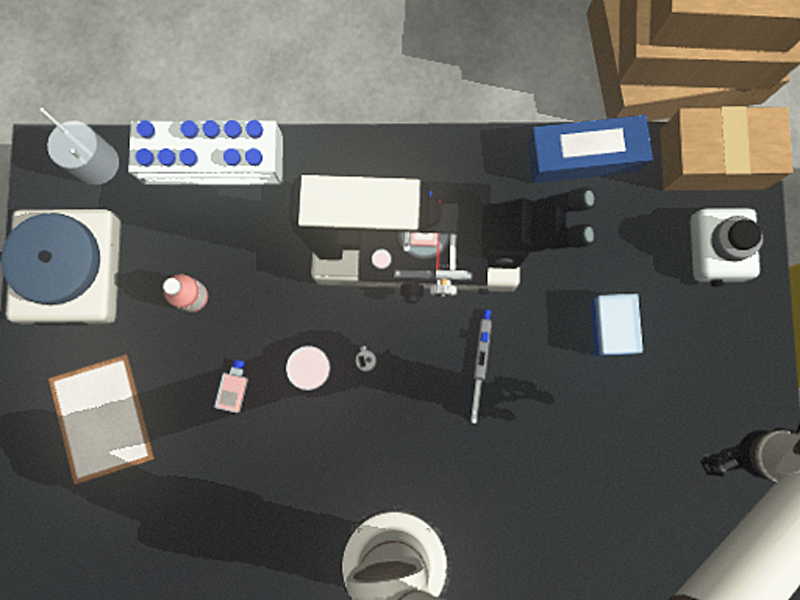

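The robot base is at the bottom centre of the top view, and the microscope lies at top pixels (300–600, 180–290) with its pillar to the left (+y). The wheel is near (440,287) in the top view and (362,305) in the scene view. I'll take enlarged crops of both.

```bash
python3 - <<'E'
from h import *
a=load('s0');b=load('t0')
A=cv2.resize(a['img'][180:260,190:310,::-1],(800,533),interpolation=cv2.INTER_CUBIC)
B=cv2.resize(b['img'][135:195,240:340,::-1],(800,480),interpolation=cv2.INTER_CUBIC)
cv2.imwrite('pics/s0c.png',np.clip(A*1.4,0,255));cv2.imwrite('pics/t0c.png',np.clip(B*1.6,0,255))
E
```

```text
[ WARN:0@0.029] global loadsave.cpp:1063 imwrite_ Unsupported depth image for selected encoder is fallbacked to CV_8U.
```

View pics/s0c.png

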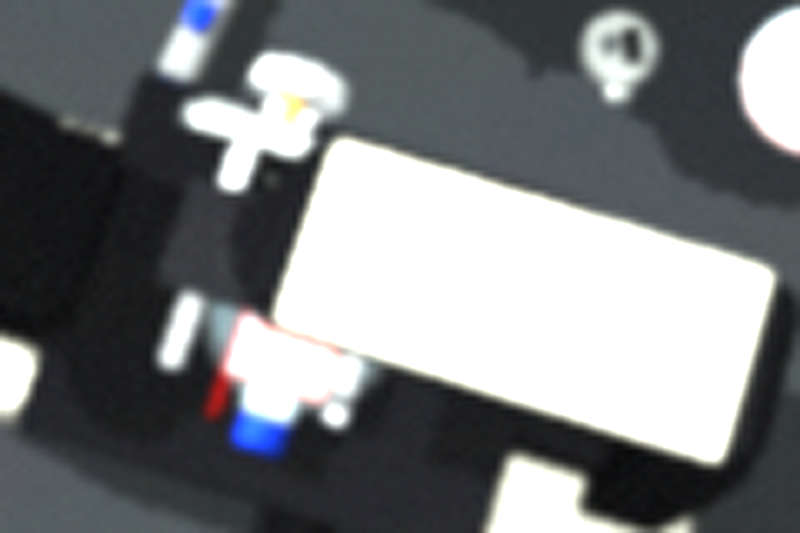

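View pics/t0c.png

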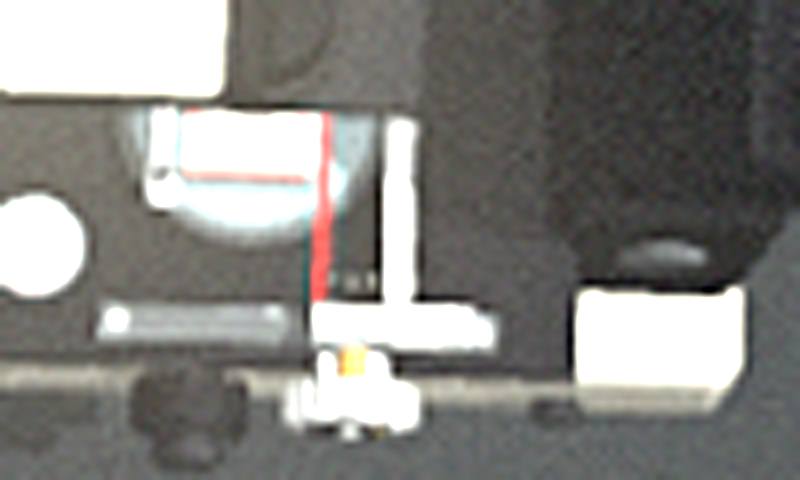

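Scene crop: wheel at about (298,85), jaw bar end at about (180,330), red line at about (217,395). Top crop: wheel centre (353,403), jaw front edge at u≈385, red line at u≈322 (left of the jaw, so +y closes), dish at (38,245).

```bash
python3 - <<'E'
from h import *
a=load('s0');b=load('t0')
T=lambda u,v:(240+u/8-.44,135+v/8-.44)
S=lambda u,v:(190+u/6.667-.43,180+v/6.667-.43)
np.set_printoptions(precision=4,suppress=True)
for n,u,v,z in [('wheel L',287,403,.194),('wheel R',420,403,.194),('wheel front',353,432,.2),('wheel back',353,376,.2),('line hi',327,120,.19),('line lo',319,295,.19),('jaw f hi',387,120,.202),('jaw f lo',385,290,.202),('jawb lo',416,290,.202),('dish',38,245,.201),('plate',20,360,.09),('plate2',560,385,.09)]:
    p=T(u,v); print(n,at_z(b,*p,z),pt(b,*p))
print('wheel tri',tri(a,S(298,88),b,T(353,403)))
print('line end scene',at_z(a,*S(208,415),.19),at_z(a,*S(217,395),.19)); print('dish scene')
for q in [(298,70),(298,85),(298,95)]: print(pt(a,*S(*q)))
for q in [(195,295),(170,368)]: print('jaw scene',pt(a,*S(*q)),at_z(a,*S(*q),.202))
# top arm edges: corners
print('arm corners',[pt(b,u,v) for u,v in((195,118),(265,118),(265,143),(195,143))])
# eyepieces
print('eyep',[pt(b,*np.array(q)*.64) for q in((588,198),(588,234))])
E
```

```text
wheel L [ 0.5438 -0.0741  0.194 ] [ 0.5437 -0.074   0.1944]
wheel R [ 0.5436 -0.1236  0.194 ] [ 0.3286 -0.0347  1.6157]
wheel front [ 0.5319 -0.0983  0.2   ] [ 0.5616 -0.1076 -0.0068]
wheel back [ 0.5529 -0.0985  0.2   ] [ 0.55   -0.0976  0.2187]
line hi [ 0.6524 -0.09    0.19  ] [ 0.653  -0.0901  0.1873]
line lo [ 0.5853 -0.0865  0.19  ] [ 0.5845 -0.0863  0.1945]
jaw f hi [ 0.6496 -0.112   0.202 ] [ 0.6494 -0.1119  0.2031]
jaw f lo [ 0.585  -0.1106  0.202 ] [ 0.5844 -0.1104  0.2049]
jawb lo [ 0.5849 -0.1221  0.202 ] [ 0.5865 -0.1227  0.1933]
dish [0.6027 0.0187 0.201 ] [0.602  0.0186 0.2048]
plate [0.5773 0.03   0.09  ] [0.5787 0.0304 0.0814]
plate2 [ 0.5664 -0.1862  0.09  ] [ 0.5698 -0.1883  0.0682]
wheel tri (array([ 0.5426, -0.0983,  0.2006]), np.float64(0.00022781612698058657))
line end scene [ 0.7199 -0.0955  0.19  ] [ 0.7088 -0.094   0.19  ]
dish scene
[ 0.5378 -0.0986  0.2171]
[ 0.5455 -0.0964  0.2164]
[ 0.5492 -0.0956  0.211 ]
jaw scene [ 0.6819 -0.1022  0.3043] [ 0.6638 -0.1181  0.202 ]
jaw scene [ 0.7017 -0.1214  0.1897] [ 0.7035 -0.1195  0.202 ]
arm corners [array([0.6926, 0.1414, 0.3899]), array([ 0.6903, -0.0424,  0.3948]), array([ 0.6251, -0.0422,  0.3883]), array([0.6244, 0.1398, 0.3939])]
eyep [array([ 0.6749, -0.3395,  0.3596]), array([ 0.6122, -0.3375,  0.3589])]
```

Call:
{"api": "send_rows", "payload": {"series": [{"slide": [18.5,40.5,5],"rotation": [0,0,-2.1],"grip": 1},{"slide": [18.5,40.5,5],"rotation": [0,0,-2.1],"grip": 1},{"slide": [18.5,40.5,5],"rotation": [0,0,-2.1],"grip": 1},{"slide": [18.5,40.5,5],"rotation": [0,0,-2.1],"grip": 1},{"slide": [18.5,40.5,5],"rotation": [0,0,-2.1],"grip": 1},{"slide": [18.5,40.5,5],"rotation": [0,0,-2.1],"grip": 1},{"slide": [18.5,40.5,5],"rotation": [0,0,-2.1],"grip": 1},{"slide": [18.5,40.5,5],"rotation": [0,0,-2.1],"grip": 1},{"slide": [18.5,40.5,5],"rotation": [0,0,-2.1],"grip": 1},{"slide": [18.5,40.5,5],"rotation": [0,0,-2.1],"grip": 1},{"slide": [18.5,40.5,5],"rotation": [0,0,-2.1],"grip": 1},{"slide": [18.5,40.5,5],"rotation": [0,0,-2.1],"grip": 1}]}}

```text
time_s: 1.6
eef_pos: [0.4704, -0.1134, 0.2913]
tool_rot: [0.0, 1.0, -0.025, -0.0]
force: [0.6, -0.3, -0.6]
grip_width: 0.0002
finger_force: 0.0
```

Call:
{"api": "send_rows", "payload": {"series": [{"slide": [24,1.3,0],"rotation": [0,0,0],"grip": 1},{"slide": [24,1.3,-10],"rotation": [0,0,0],"grip": 1},{"slide": [23,1.3,-20],"rotation": [0,0,0],"grip": 1},{"slide": [0,0,-20],"rotation": [0,0,0],"grip": 1},{"slide": [0,0,-15],"rotation": [0,0,0],"grip": 1},{"slide": [0,0,0],"rotation": [0,0,0],"grip": 1}]}}

```text
time_s: 2.35
eef_pos: [0.54, -0.1108, 0.225]
tool_rot: [-0.0, 1.0, -0.024, -0.001]
force: [-0.3, -0.7, 0.8]
grip_width: 0.0
finger_force: 0.0
```

```bash
python3 - <<'E'
from h import *
b=shot('top','t1');a=shot('scene','s1')
B=cv2.resize(b['img'][135:195,240:340,::-1],(800,480),interpolation=cv2.INTER_CUBIC)
A=cv2.resize(a['img'][180:225,200:260,::-1],(480,360),interpolation=cv2.INTER_CUBIC)
cv2.imwrite('pics/t1c.png',np.clip(np.r_[B[:,100:500],]*1.6,0,255).astype(np.uint8))
C=np.zeros((480,880,3));C[:,:400]=B[:,100:500];C[:360,400:]=A
cv2.imwrite('pics/c1.png',np.clip(C[:,:800]*1.5,0,255).astype(np.uint8))
E
```

```text
(no output)
```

View pics/c1.png

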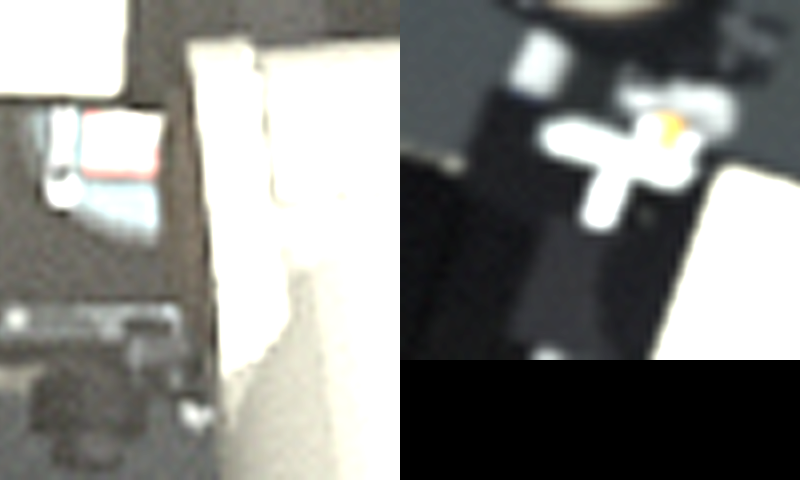

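The arm now hides the jaw in the top view, but the scene view still shows the wheel, jaw and line. Next I'll probe down onto the wheel.

Call:
{"api": "send_rows", "payload": {"series": [{"slide": [1,1,-3],"rotation": [0,0,0],"grip": 1},{"slide": [0,0,-2],"rotation": [0,0,0],"grip": 1},{"slide": [0,0,-1],"rotation": [0,0,0],"grip": 1},{"slide": [0,0,-1],"rotation": [0,0,0],"grip": 1},{"slide": [0,0,0],"rotation": [0,0,0],"grip": 1}]}}

```text
time_s: 3.08
eef_pos: [0.5422, -0.1098, 0.2192]
tool_rot: [-0.0, 1.0, -0.024, -0.0]
force: [0.4, -0.6, -0.1]
grip_width: -0.0005
finger_force: 0.0
```

Call:
{"api": "send_rows", "payload": {"series": [{"slide": [0,0,-1],"rotation": [0,0,0],"grip": 1},{"slide": [0,0,0],"rotation": [0,0,0],"grip": 1}]}}

```text
time_s: 3.32
eef_pos: [0.5422, -0.1098, 0.2182]
tool_rot: [-0.0, 1.0, -0.024, -0.0]
force: [0.5, -0.6, 0.8]
grip_width: -0.0
finger_force: 0.0
```

Call:
{"api": "send_rows", "payload": {"series": [{"slide": [0,0,-1],"rotation": [0,0,0],"grip": 1},{"slide": [0,0,0],"rotation": [0,0,0],"grip": 1}]}}

```text
time_s: 3.58
eef_pos: [0.5424, -0.1098, 0.2175]
tool_rot: [0.0, 1.0, -0.024, 0.0]
force: [-0.1, -0.2, 1.0]
grip_width: 0.0001
finger_force: 0.7
```

Call:
{"api": "send_rows", "payload": {"series": [{"slide": [0,0,-1],"rotation": [0,0,0],"grip": 1},{"slide": [0,0,0],"rotation": [0,0,0],"grip": 1}]}}

```text
time_s: 3.82
eef_pos: [0.5424, -0.1102, 0.2171]
tool_rot: [0.0, 1.0, -0.024, 0.0]
force: [-1.9, -1.2, 7.5]
grip_width: 0.0
finger_force: 3.2
```

Call:
{"api": "send_rows", "payload": {"series": [{"slide": [0,0,-1],"rotation": [0,0,0],"grip": 1},{"slide": [0,0,0],"rotation": [0,0,0],"grip": 1}]}}

```text
time_s: 4.08
eef_pos: [0.5424, -0.111, 0.2167]
tool_rot: [0.001, 1.0, -0.024, 0.0]
force: [-3.3, -2.8, 11.0]
grip_width: -0.0003
finger_force: 5.3
```

Call:
{"api": "send_rows", "payload": {"series": [{"slide": [0.1,2,0],"rotation": [0,0,0],"grip": 1},{"slide": [0.1,2,0],"rotation": [0,0,0],"grip": 1},{"slide": [0.1,2,0],"rotation": [0,0,0],"grip": 1},{"slide": [0.1,2,0],"rotation": [0,0,0],"grip": 1},{"slide": [0.1,2,0],"rotation": [0,0,0],"grip": 1}]}}

```text
time_s: 4.7
eef_pos: [0.5429, -0.1008, 0.2178]
tool_rot: [0.001, 1.0, -0.024, 0.0]
force: [-7.1, -0.1, 18.7]
grip_width: -0.0001
finger_force: 9.3
```

Call:
{"api": "send_rows", "payload": {"series": [{"slide": [0.1,2,0],"rotation": [0,0,0],"grip": 1},{"slide": [0.1,2,0],"rotation": [0,0,0],"grip": 1},{"slide": [0.1,2,0],"rotation": [0,0,0],"grip": 1},{"slide": [0.1,2,0],"rotation": [0,0,0],"grip": 1},{"slide": [0.1,2,0],"rotation": [0,0,0],"grip": 1}]}}

```text
time_s: 5.32
eef_pos: [0.5435, -0.0901, 0.2175]
tool_rot: [0.001, 1.0, -0.024, 0.001]
force: [-6.0, 1.2, 14.6]
grip_width: 0.0003
finger_force: 7.5
```

```bash
cat >> h.py <<'E'
def jawprof(s):
    # sample the image along microscope y at fixed x columns past the arm, on plane z; print brightness & redness
    yv=np.array([.0523,.9986]); xv=np.array([.9986,-.0523]); w=np.array([.5426,-.0985])
    out=[]
    d=np.arange(-.05,.035,.0005)
    acc=[]
    for ex in np.arange(.128,.150,.002):
        P=np.array([[*(w+xv*ex+yv*k),.202] for k in d]); q=proj(s,P).astype(np.float32)
        acc.append(cv2.remap(s['img'].astype(np.float32),q[:,0].reshape(1,-1),q[:,1].reshape(1,-1),cv2.INTER_LINEAR)[0])
    return d,np.array(acc).mean(0)
E
python3 - <<'E'
from h import *
b=shot('scene','s2')
for f in('s0','s2'):
    d,m=jawprof(load(f)); print(f); print(np.c_[d*1e3,m][::4].round(0).astype(int).tolist())
E
```

```text
s0
[[-50, 19, 20, 20], [-48, 18, 19, 20], [-46, 18, 19, 19], [-44, 18, 19, 20], [-42, 19, 19, 21], [-40, 20, 20, 20], [-38, 19, 19, 20], [-36, 18, 19, 20], [-34, 19, 19, 21], [-32, 19, 20, 21], [-30, 19, 20, 21], [-28, 20, 21, 22], [-26, 27, 28, 29], [-24, 47, 49, 49], [-22, 83, 86, 86], [-20, 129, 133, 133], [-18, 170, 176, 175], [-16, 195, 201, 201], [-14, 204, 211, 210], [-12, 195, 201, 201], [-10, 168, 174, 174], [-8, 131, 136, 136], [-6, 92, 97, 97], [-4, 68, 73, 74], [-2, 62, 68, 69], [0, 67, 76, 78], [2, 77, 89, 91], [4, 87, 101, 104], [6, 96, 110, 114], [8, 108, 116, 120], [10, 131, 122, 126], [12, 164, 136, 140], [14, 202, 165, 169], [16, 229, 201, 203], [18, 242, 224, 225], [20, 248, 232, 232], [22, 251, 232, 231], [24, 251, 229, 226], [26, 252, 227, 223], [28, 251, 225, 221], [30, 251, 225, 220], [32, 251, 225, 221], [34, 251, 226, 221]]
s2
[[-50, 16, 16, 17], [-48, 16, 17, 17], [-46, 16, 17, 17], [-44, 16, 17, 17], [-42, 17, 17, 18], [-40, 16, 17, 18], [-38, 16, 17, 18], [-36, 16, 17, 18], [-34, 16, 16, 17], [-32, 16, 16, 17], [-30, 16, 16, 17], [-28, 16, 17, 17], [-26, 16, 17, 18], [-24, 17, 18, 18], [-22, 20, 21, 21], [-20, 33, 34, 35], [-18, 60, 63, 63], [-16, 100, 103, 103], [-14, 139, 145, 144], [-12, 167, 174, 173], [-10, 180, 187, 187], [-8, 177, 183, 183], [-6, 158, 164, 163], [-4, 129, 135, 135], [-2, 99, 105, 106], [0, 79, 87, 89], [2, 74, 84, 86], [4, 77, 89, 92], [6, 84, 97, 100], [8, 95, 101, 105], [10, 115, 107, 111], [12, 146, 120, 123], [14, 182, 147, 150], [16, 212, 180, 183], [18, 230, 204, 206], [20, 239, 215, 215], [22, 244, 216, 213], [24, 245, 212, 208], [26, 246, 209, 203], [28, 245, 206, 200], [30, 245, 206, 200], [32, 245, 206, 200], [34, 246, 206, 200]]
```

Call:
{"api": "send_rows", "payload": {"series": [{"slide": [0,0,8],"rotation": [0,0,0],"grip": 1},{"slide": [-1,-10.5,0],"rotation": [0,0,0],"grip": 1},{"slide": [-1,-10.5,0],"rotation": [0,0,0],"grip": 1},{"slide": [0,0,-4],"rotation": [0,0,0],"grip": 1},{"slide": [0,0,-2.5],"rotation": [0,0,0],"grip": 1},{"slide": [0,0,-1],"rotation": [0,0,0],"grip": 1},{"slide": [0,0,0],"rotation": [0,0,0],"grip": 1}]}}

```text
time_s: 6.25
eef_pos: [0.541, -0.1116, 0.2166]
tool_rot: [0.001, 1.0, -0.024, -0.0]
force: [-4.4, -2.4, 9.2]
grip_width: 0.0002
finger_force: 4.5
```

Call:
{"api": "send_rows", "payload": {"series": [{"slide": [0.1,2,0],"rotation": [0,0,0],"grip": 1},{"slide": [0.1,2,0],"rotation": [0,0,0],"grip": 1},{"slide": [0.1,2,0],"rotation": [0,0,0],"grip": 1},{"slide": [0.1,2,0],"rotation": [0,0,0],"grip": 1},{"slide": [0.1,2,0],"rotation": [0,0,0],"grip": 1}]}}

```text
time_s: 6.88
eef_pos: [0.5415, -0.1012, 0.2178]
tool_rot: [0.001, 1.0, -0.024, -0.0]
force: [-8.3, -1.4, 17.5]
grip_width: 0.0005
finger_force: 9.0
```

Call:
{"api": "send_rows", "payload": {"series": [{"slide": [0.1,2,0],"rotation": [0,0,0],"grip": 1},{"slide": [0.1,2,0],"rotation": [0,0,0],"grip": 1},{"slide": [0.1,2,0],"rotation": [0,0,0],"grip": 1},{"slide": [0.1,2,0],"rotation": [0,0,0],"grip": 1},{"slide": [0.1,2,0],"rotation": [0,0,0],"grip": 1}]}}

```text
time_s: 7.5
eef_pos: [0.5421, -0.0906, 0.2176]
tool_rot: [0.001, 1.0, -0.024, -0.0]
force: [-5.8, -0.1, 15.6]
grip_width: -0.0004
finger_force: 7.5
```

Now two more identical strokes, lowered 0.3 mm less.

Call:
{"api": "send_rows", "payload": {"series": [{"slide": [0,0,8],"rotation": [0,0,0],"grip": 1},{"slide": [-0.5,-10,0],"rotation": [0,0,0],"grip": 1},{"slide": [-0.5,-10,0],"rotation": [0,0,0],"grip": 1},{"slide": [0,0,-4],"rotation": [0,0,0],"grip": 1},{"slide": [0,0,-2.7],"rotation": [0,0,0],"grip": 1},{"slide": [0,0,-1],"rotation": [0,0,0],"grip": 1},{"slide": [0,0,0],"rotation": [0,0,0],"grip": 1}]}}

```text
time_s: 8.38
eef_pos: [0.541, -0.1113, 0.2167]
tool_rot: [0.001, 1.0, -0.024, -0.0]
force: [-3.2, -2.1, 7.8]
grip_width: -0.0001
finger_force: 3.9
```

Call:
{"api": "send_rows", "payload": {"series": [{"slide": [0.1,2,0],"rotation": [0,0,0],"grip": 1},{"slide": [0.1,2,0],"rotation": [0,0,0],"grip": 1},{"slide": [0.1,2,0],"rotation": [0,0,0],"grip": 1},{"slide": [0.1,2,0],"rotation": [0,0,0],"grip": 1},{"slide": [0.1,2,0],"rotation": [0,0,0],"grip": 1},{"slide": [0.1,2,0],"rotation": [0,0,0],"grip": 1},{"slide": [0.1,2,0],"rotation": [0,0,0],"grip": 1},{"slide": [0.1,2,0],"rotation": [0,0,0],"grip": 1},{"slide": [0.1,2,0],"rotation": [0,0,0],"grip": 1},{"slide": [0.1,2,0],"rotation": [0,0,0],"grip": 1}]}}

```text
time_s: 9.62
eef_pos: [0.5421, -0.0907, 0.2177]
tool_rot: [0.001, 1.0, -0.024, -0.0]
force: [-5.8, 0.3, 13.0]
grip_width: -0.0
finger_force: 6.6
```

Call:
{"api": "send_rows", "payload": {"series": [{"slide": [0,0,8],"rotation": [0,0,0],"grip": 1},{"slide": [-0.5,-10,0],"rotation": [0,0,0],"grip": 1},{"slide": [-0.5,-10,0],"rotation": [0,0,0],"grip": 1},{"slide": [0,0,-4],"rotation": [0,0,0],"grip": 1},{"slide": [0,0,-3],"rotation": [0,0,0],"grip": 1},{"slide": [0,0,-1],"rotation": [0,0,0],"grip": 1},{"slide": [0,0,0],"rotation": [0,0,0],"grip": 1}]}}

```text
time_s: 10.5
eef_pos: [0.541, -0.1113, 0.2167]
tool_rot: [0.001, 1.0, -0.024, -0.0]
force: [-4.3, -2.0, 7.6]
grip_width: 0.0001
finger_force: 3.9
```

Call:
{"api": "send_rows", "payload": {"series": [{"slide": [0.1,2,0],"rotation": [0,0,0],"grip": 1},{"slide": [0.1,2,0],"rotation": [0,0,0],"grip": 1},{"slide": [0.1,2,0],"rotation": [0,0,0],"grip": 1},{"slide": [0.1,2,0],"rotation": [0,0,0],"grip": 1},{"slide": [0.1,2,0],"rotation": [0,0,0],"grip": 1},{"slide": [0.1,2,0],"rotation": [0,0,0],"grip": 1},{"slide": [0.1,2,0],"rotation": [0,0,0],"grip": 1},{"slide": [0.1,2,0],"rotation": [0,0,0],"grip": 1},{"slide": [0.1,2,0],"rotation": [0,0,0],"grip": 1}]}}

```text
time_s: 11.62
eef_pos: [0.542, -0.093, 0.2178]
tool_rot: [0.001, 1.0, -0.024, -0.0]
force: [-7.0, -0.7, 13.5]
grip_width: -0.0003
finger_force: 7.5
```

Call:
{"api": "send_rows", "payload": {"series": [{"slide": [0,0,15],"rotation": [0,0,0],"grip": 1},{"slide": [-20,0,15],"rotation": [0,0,0],"grip": 1},{"slide": [-30,-30,15],"rotation": [0,0,0],"grip": 1},{"slide": [-20,-50,15],"rotation": [0,0,0],"grip": 1},{"slide": [-10,-50,0],"rotation": [0,0,0],"grip": 1},{"slide": [-10,-50,0],"rotation": [0,0,0],"grip": 1},{"slide": [-10,-50,0],"rotation": [0,0,0],"grip": 1},{"slide": [0,0,0],"rotation": [0,0,0],"grip": 1}]}}

```text
time_s: 12.62
eef_pos: [0.4401, -0.3278, 0.2757]
tool_rot: [0.0, 1.0, -0.028, -0.0]
force: [0.9, 0.7, -0.5]
grip_width: -0.0004
finger_force: 0.0
```

```bash
python3 - <<'E'
from h import *
b=shot('top','t3');a=shot('scene','s3')
B=cv2.resize(b['img'][140:190,270:310,::-1],(480,600),interpolation=cv2.INTER_CUBIC)
A=cv2.resize(a['img'][220:250,205:237,::-1],(320,300),interpolation=cv2.INTER_CUBIC)
C=np.zeros((600,800,3));C[:,:480]=B;C[:300,480:]=A
cv2.imwrite('pics/c3.png',np.clip(C*1.2,0,255).astype(np.uint8))
for v in(150,154,158,162,164,166,168,170): print(v,b['img'][v,276:300].tolist())
E
```

```text
150 [[249, 243, 236], [249, 210, 200], [249, 210, 202], [207, 219, 219], [194, 108, 108], [126, 94, 91], [241, 251, 246], [208, 210, 206], [158, 161, 157], [120, 130, 130], [95, 102, 102], [86, 86, 86], [62, 64, 59], [52, 49, 47], [53, 49, 50], [52, 51, 48], [59, 59, 55], [53, 52, 49], [56, 57, 53], [57, 53, 51], [55, 53, 52], [49, 49, 45], [52, 50, 52], [53, 55, 50]]
154 [[239, 192, 184], [242, 192, 183], [235, 214, 210], [176, 178, 176], [167, 77, 76], [155, 144, 140], [243, 250, 247], [253, 254, 253], [249, 250, 250], [148, 152, 150], [73, 76, 75], [68, 70, 65], [55, 54, 54], [54, 51, 51], [53, 51, 47], [53, 53, 51], [54, 51, 49], [51, 51, 48], [51, 49, 50], [55, 56, 50], [49, 49, 45], [53, 51, 48], [51, 52, 52], [46, 44, 42]]
158 [[108, 122, 123], [102, 116, 114], [105, 123, 123], [126, 116, 114], [159, 63, 60], [174, 172, 167], [244, 249, 247], [255, 255, 255], [212, 217, 210], [98, 100, 98], [50, 48, 47], [50, 50, 50], [50, 49, 44], [52, 50, 46], [52, 50, 51], [52, 52, 47], [53, 51, 49], [54, 52, 49], [51, 49, 50], [51, 48, 45], [52, 50, 50], [49, 46, 45], [49, 47, 44], [51, 50
[... 1090 characters left out ...]
], [54, 53, 50], [46, 54, 54], [132, 52, 52], [87, 30, 24], [250, 255, 255], [252, 255, 253], [255, 255, 255], [156, 156, 152], [40, 36, 36], [44, 43, 41], [52, 54, 50], [54, 53, 51], [55, 54, 55], [52, 52, 50], [48, 50, 48], [52, 49, 48], [57, 56, 55], [56, 53, 52], [51, 51, 52], [54, 51, 52], [50, 45, 48], [59, 59, 57], [52, 53, 50]]
170 [[54, 52, 50], [53, 54, 53], [40, 50, 46], [149, 54, 50], [73, 20, 18], [253, 255, 255], [255, 255, 255], [255, 255, 255], [167, 168, 163], [49, 48, 48], [139, 139, 129], [93, 94, 86], [85, 86, 80], [118, 119, 111], [69, 70, 66], [108, 111, 104], [77, 76, 73], [53, 56, 52], [55, 53, 53], [57, 58, 52], [51, 50, 50], [48, 48, 46], [54, 54, 51], [55, 53, 51]]
```

View pics/c3.png

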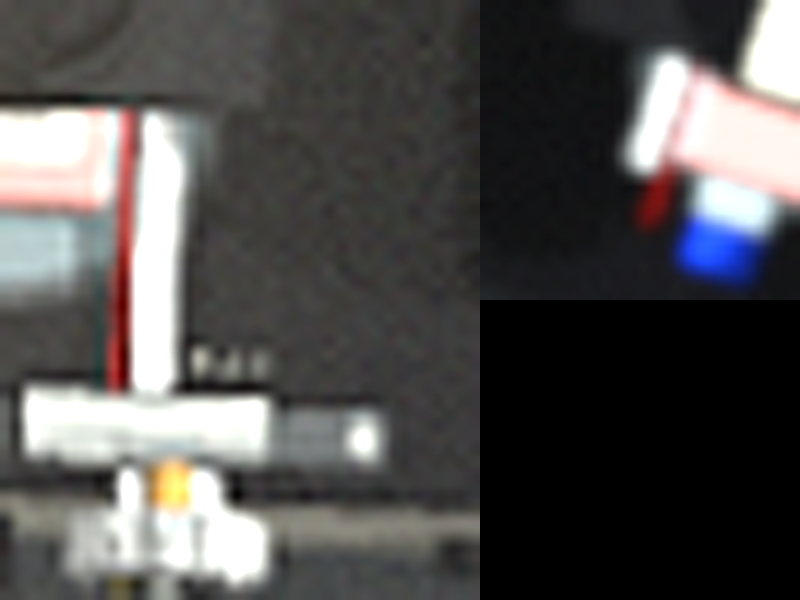

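Top crop: the jaw's front edge (u≈133 in the crop, image column ≈280.5) now stands just right of the visible red line (u≈120). It is slightly short, and the flask is clear. Next I'll work out the remaining gap to sub-pixel accuracy, using the unobstructed line from the first picture.

```bash
python3 - <<'E'
from h import *
t0=load('t0');t3=load('t3')
t0['img']=t0['img'].astype(float);t3['img']=t3['img'].astype(float)
yv=None
L=[];J=[];J0=[]
for v in range(160,171):
    r=t0['img'][v,274:288]; red=np.clip(r[:,0]-r[:,1]-4,0,None); red[(np.arange(274,288)<277)|(np.arange(274,288)>283)]=0
    cu=(red*np.arange(274,288)).sum()/red.sum(); L.append((v,cu,red.sum()))
    for s,J_,lo,hi in((t3,J,278,288),(t0,J0,284,294)):
        g=s['img'][v,lo:hi,1]; u=np.arange(lo,hi); bg=52
        w=np.clip((g-bg)/(253-bg),0,1); J_.append((v,(w*u).sum()/w.sum(),w.sum()))
np.set_printoptions(precision=2,suppress=True)
L,J,J0=map(np.array,(L,J,J0));print(L.T);print(J.T);print(J0.T)
fit=lambda A:np.polyfit(A[:,0],A[:,1],1)
l,j,j0=fit(L),fit(J),fit(J0); print(l,j,j0)
for v in(162,166,170):
    pl=at_z(t0,np.polyval(l,v),v,.19)
    for jj in(j0,j):
        # centre of visible bar ~ bar top center (z .202); width check below
        pj=at_z(t0,np.polyval(jj,v),v,.202)
        th=-.045; y=lambda p:-np.sin(th)*p[0]+np.cos(th)*p[1]
        print(v,'line',pl,'jawc',pj,'gap edge->line mm',(y(pl)-y(pj))*1e3-5)
E
```

```text
[[160.   161.   162.   163.   164.   165.   166.   167.   168.   169.
  170.  ]
 [280.1  280.15 279.97 279.76 279.74 279.75 279.76 279.75 279.51 279.37
  279.35]
 [196.   213.   235.   211.   213.   212.   217.   217.   224.   235.
  230.  ]]
[[160.   161.   162.   163.   164.   165.   166.   167.   168.   169.
  170.  ]
 [281.93 281.93 282.09 282.21 282.27 282.36 282.3  282.33 282.3  282.87
  282.92]
 [  4.3    4.25   3.98   3.78   3.62   3.67   3.61   3.62   3.54   4.15
    4.23]]
[[160.   161.   162.   163.   164.   165.   166.   167.   168.   169.
  170.  ]
 [289.24 289.26 289.27 289.27 289.26 289.22 289.2  289.22 289.29 288.9
  288.86]
 [  3.67   3.72   3.75   3.74   3.78   3.65   3.62   3.58   3.54   4.04
    4.22]]
[ -0.08 292.18] [  0.09 267.92] [ -0.03 294.32]
162 line [ 0.61 -0.09  0.19] jawc [ 0.61 -0.12  0.2 ] gap edge->line mm 22.394654403003845
162 line [ 0.61 -0.09  0.19] jawc [ 0.61 -0.09  0.2 ] gap edge->line mm 0.8752533871278132
166 line [ 0.6  -0.09  0.19] jawc [ 0.6  -0.12  0.2 ] gap edge->line mm 22.893587925325118
166 line [ 0.6  -0.09  0.19] jawc [ 0.6 -0.1  0.2] gap edge->line mm 2.809800115421151
170 line [ 0.59 -0.09  0.19] jawc [ 0.59 -0.11  0.2 ] gap edge->line mm 23.39124767476782
170 line [ 0.59 -0.09  0.19] jawc [ 0.59 -0.1   0.2 ] gap edge->line mm 4.739850904233197
```

Call:
{"api": "send_rows", "payload": {"series": [{"slide": [10,50,0],"rotation": [0,0,0],"grip": 1},{"slide": [10,50,0],"rotation": [0,0,0],"grip": 1},{"slide": [10,50,0],"rotation": [0,0,0],"grip": 1},{"slide": [20,39,-15],"rotation": [0,0,0],"grip": 1},{"slide": [30,30,-15],"rotation": [0,0,0],"grip": 1},{"slide": [19.5,0,-15],"rotation": [0,0,0],"grip": 1},{"slide": [0,0,-8],"rotation": [0,0,0],"grip": 1},{"slide": [0,0,-4],"rotation": [0,0,0],"grip": 1},{"slide": [0,0,-1.5],"rotation": [0,0,0],"grip": 1},{"slide": [0,0,-1.5],"rotation": [0,0,0],"grip": 1},{"slide": [0,0,0],"rotation": [0,0,0],"grip": 1}]}}

```text
time_s: 14.1
eef_pos: [0.5409, -0.104, 0.2179]
tool_rot: [0.001, 1.0, -0.024, -0.0]
force: [-5.9, 0.5, 11.4]
grip_width: 0.0
finger_force: 5.2
```

Call:
{"api": "send_rows", "payload": {"series": [{"slide": [0.1,1.6,0],"rotation": [0,0,0],"grip": 1},{"slide": [0.1,1.6,0],"rotation": [0,0,0],"grip": 1},{"slide": [0.1,1.6,0],"rotation": [0,0,0],"grip": 1},{"slide": [0.1,1.6,0],"rotation": [0,0,0],"grip": 1},{"slide": [0.1,1.6,0],"rotation": [0,0,0],"grip": 1},{"slide": [0.1,1.6,0],"rotation": [0,0,0],"grip": 1},{"slide": [0,0,0],"rotation": [0,0,0],"grip": 1}]}}

```text
time_s: 14.98
eef_pos: [0.5413, -0.0953, 0.2179]
tool_rot: [0.001, 1.0, -0.025, -0.0]
force: [-6.4, 0.4, 9.6]
grip_width: 0.0001
finger_force: 5.3
```

Call:
{"api": "send_rows", "payload": {"series": [{"slide": [0,0,15],"rotation": [0,0,0],"grip": 1},{"slide": [-20,0,15],"rotation": [0,0,0],"grip": 1},{"slide": [-30,-30,15],"rotation": [0,0,0],"grip": 1},{"slide": [-20,-50,15],"rotation": [0,0,0],"grip": 1},{"slide": [-10,-50,0],"rotation": [0,0,0],"grip": 1},{"slide": [-10,-50,0],"rotation": [0,0,0],"grip": 1},{"slide": [-10,-50,0],"rotation": [0,0,0],"grip": 1},{"slide": [0,0,0],"rotation": [0,0,0],"grip": 1}]}}

```text
time_s: 15.98
eef_pos: [0.44, -0.3298, 0.2767]
tool_rot: [0.001, 1.0, -0.028, 0.0]
force: [0.3, 0.6, -0.5]
grip_width: 0.0001
finger_force: 0.0
```

```bash
python3 - <<'E'
from h import *
ims=[shot('top','t4')]+[env.snapshot('top') for _ in range(3)]
m=np.mean([i['img'].astype(float) for i in ims],0)
t0=load('t0')['img'];t3=load('t3')['img']
for v in(164,165,166,167,168):
    print(v,m[v,276:288].round().astype(int).tolist())
    w=np.clip((m[v,279:288,1]-52)/201,0,1);w[:1]=0;print((w*np.arange(279,288)).sum()/w.sum(),w.sum())
a=shot('scene','s4')
B=cv2.resize(m[140:190,270:310,::-1],(480,600),interpolation=cv2.INTER_CUBIC)
A=cv2.resize(a['img'][220:250,205:237,::-1],(320,300),interpolation=cv2.INTER_CUBIC)
C=np.zeros((600,800,3));C[:,:480]=B;C[:300,480:]=A
cv2.imwrite('pics/c4.png',np.clip(C*1.2,0,255).astype(np.uint8))
E
```

```text
164 [[72, 71, 70], [70, 71, 68], [53, 58, 56], [92, 38, 35], [188, 150, 144], [248, 252, 250], [253, 255, 254], [240, 241, 238], [118, 119, 114], [43, 42, 40], [57, 54, 53], [59, 58, 55]]
281.94783464566933 3.7910447761194024
165 [[57, 56, 54], [52, 52, 50], [45, 50, 47], [95, 39, 36], [197, 159, 156], [248, 251, 250], [252, 255, 254], [241, 243, 240], [118, 118, 116], [46, 44, 42], [58, 56, 55], [57, 55, 53]]
281.9251215559158 3.837064676616915
166 [[58, 56, 53], [56, 56, 53], [45, 50, 49], [92, 36, 34], [217, 179, 174], [250, 253, 250], [254, 255, 255], [216, 218, 214], [99, 100, 98], [48, 45, 44], [56, 55, 54], [57, 56, 54]]
281.7896838602329 3.7375621890547266
167 [[58, 56, 53], [55, 56, 54], [46, 52, 49], [87, 31, 29], [228, 190, 185], [251, 254, 250], [255, 255, 255], [193, 195, 192], [81, 80, 79], [44, 44, 42], [56, 55, 54], [58, 56, 54]]
281.65459610027864 3.5721393034825866
168 [[59, 58, 54], [55, 56, 53], [42, 49, 47], [114, 31, 28], [227, 212, 208], [250, 254, 252], [255, 255, 255], [194, 196, 193], [80, 79, 78], [44, 43, 42], [51, 49, 48], [51, 50, 48]]
281.55748891163427 3.6455223880597014
```

View pics/c4.png

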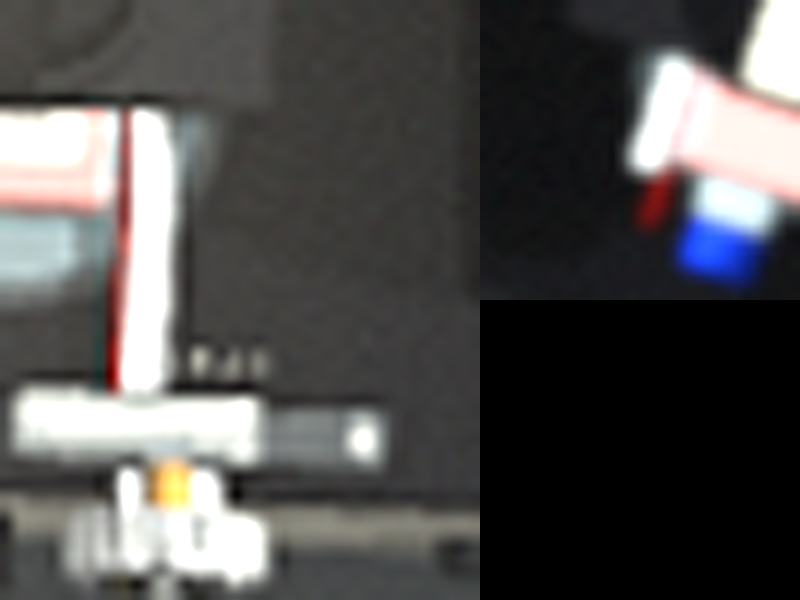

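The jaw edge now covers about half the red line in the top view. Before finishing, I'll measure the jaw's shift more precisely from the rack ends and the whole bar.

```bash
python3 - <<'E'
from h import *
f=lambda n:load(n)['img'].astype(float)[:,:,1]
t0,t3,t4=f('t0'),f('t3'),f('t4')
# first-moment style: edge position = integral of normalised intensity
def cross(row,u0,up):
    x=np.arange(len(row)); t=150
    for i in range(len(row)-1):
        if (row[i]<t<=row[i+1]) if up else (row[i]>=t>row[i+1]): return u0+i+(t-row[i])/(row[i+1]-row[i])
for n,t in(('t0',t0),('t3',t3),('t4',t4)):
    print(n,'rackL',[round(cross(t[v,268:290],268,True) or 0,2) for v in range(173,178)],'rackR',[round(cross(t[v,285:305],285,False) or 0,2) for v in range(173,178)])
    rng=(284,294) if n=='t0' else (279,288)
    print('  jawR',[round(cross(t[v,rng[0]+2:rng[1]],rng[0]+2,False) or 0,2) for v in range(158,170)],'jawL',[round(cross(t[v,rng[0]:rng[1]],rng[0],True) or 0,2) for v in range(158,170)])
# scene view jaw centroid shift
def sc(n):
    d,m=jawprof(load(n)); return d,m[:,1]
for n in('s0','s2','s3','s4'):
    d,m=sc(n); i=np.argmax(m[:90] if n in('s0','s2') else m); 
    r=next((d[k]+.0005*(90-m[k])/(m[k+1]-m[k]) for k in range(len(d)-1) if m[k]<90<=m[k+1]),None); print(n,'rear edge mm',None if r is None else r*1e3)
E
```

```text
t0 rackL [np.float64(278.64), np.float64(278.5), np.float64(278.55), np.float64(278.7), np.float64(278.93)] rackR [np.float64(298.11), np.float64(299.06), np.float64(300.69), np.float64(301.11), np.float64(301.02)]
  jawR [np.float64(290.97), np.float64(291.18), np.float64(291.18), np.float64(291.2), np.float64(291.21), np.float64(291.21), np.float64(291.24), np.float64(291.11), np.float64(291.03), np.float64(291.05), np.float64(291.03), np.float64(291.16)] jawL [np.float64(287.55), np.float64(287.54), np.float64(287.54), np.float64(287.54), np.float64(287.54), np.float64(287.53), np.float64(287.54), np.float64(287.56), np.float64(287.55), np.float64(287.55), np.float64(287.54), np.float64(287.5)]
t3 rackL [np.float64(271.57), np.float64(271.48), np.float64(271.58), np.float64(271.62), np.float64(271.85)] rackR [np.float64(291.65), np.float64(291.91), np.float64(291.91), np.float64(291.85), np.float64(291.66)]
  jawR [np.float64(284.57), np.float64(284.51), np.float64(284.38), np.float64(284.25), np.float64(284.23), np.float64(284.18), np.float64(284.13), np.float64(284.17), np.float
[... 465 characters left out ...]
1.18), np.float64(291.28), np.float64(291.14), np.float64(291.3)]
  jawR [np.float64(284.06), np.float64(283.87), np.float64(283.75), np.float64(283.7), np.float64(283.68), np.float64(283.71), np.float64(283.75), np.float64(283.74), np.float64(283.57), np.float64(283.4), np.float64(283.39), np.float64(283.47)] jawL [np.float64(280.48), np.float64(280.41), np.float64(280.32), np.float64(280.28), np.float64(280.22), np.float64(280.08), np.float64(279.97), np.float64(279.93), np.float64(279.79), np.float64(279.75), np.float64(279.64), np.float64(279.62)]
s0 rear edge mm -21.824384256498867
s2 rear edge mm -16.628265766659727
s3 rear edge mm -1.746096262242605
s4 rear edge mm -0.8771621612831543
```

About 0.5 mm remains, so I'll do one short stroke of roughly 2.2 mm rim travel.

Call:
{"api": "send_rows", "payload": {"series": [{"slide": [10,50,0],"rotation": [0,0,0],"grip": 1},{"slide": [10,50,0],"rotation": [0,0,0],"grip": 1},{"slide": [10,50,0],"rotation": [0,0,0],"grip": 1},{"slide": [20,46,-15],"rotation": [0,0,0],"grip": 1},{"slide": [30,30,-15],"rotation": [0,0,0],"grip": 1},{"slide": [20,0,-15],"rotation": [0,0,0],"grip": 1},{"slide": [0,0,-8],"rotation": [0,0,0],"grip": 1},{"slide": [0,0,-4],"rotation": [0,0,0],"grip": 1},{"slide": [0,0,-1.5],"rotation": [0,0,0],"grip": 1},{"slide": [0,0,-1.5],"rotation": [0,0,0],"grip": 1},{"slide": [0,0,0],"rotation": [0,0,0],"grip": 1}]}}

```text
time_s: 17.6
eef_pos: [0.5414, -0.0983, 0.2179]
tool_rot: [0.001, 1.0, -0.024, -0.0]
force: [-6.5, 0.2, 10.7]
grip_width: 0.0004
finger_force: 5.4
```

Call:
{"api": "send_rows", "payload": {"series": [{"slide": [0,0.8,0],"rotation": [0,0,0],"grip": 1},{"slide": [0,0.8,0],"rotation": [0,0,0],"grip": 1},{"slide": [0,0.7,0],"rotation": [0,0,0],"grip": 1},{"slide": [0,0,0],"rotation": [0,0,0],"grip": 1},{"slide": [0,0,0],"rotation": [0,0,0],"grip": 1}]}}

```text
time_s: 18.23
eef_pos: [0.5415, -0.0971, 0.218]
tool_rot: [0.001, 1.0, -0.025, -0.0]
force: [-4.4, -1.4, 10.2]
grip_width: 0.0001
finger_force: 5.1
```

Call:
{"api": "send_rows", "payload": {"series": [{"slide": [0,0.5,0],"rotation": [0,0,0],"grip": 1},{"slide": [0,0.4,0],"rotation": [0,0,0],"grip": 1},{"slide": [0,0,0],"rotation": [0,0,0],"grip": 1}]}}

```text
time_s: 18.6
eef_pos: [0.5415, -0.0963, 0.2179]
tool_rot: [0.001, 1.0, -0.025, 0.0]
force: [-6.1, -0.7, 10.5]
grip_width: -0.0001
finger_force: 5.0
```

Call:
{"api": "send_rows", "payload": {"series": [{"slide": [0,0,15],"rotation": [0,0,0],"grip": 1},{"slide": [-20,0,15],"rotation": [0,0,0],"grip": 1},{"slide": [-30,-30,15],"rotation": [0,0,0],"grip": 1},{"slide": [-20,-50,15],"rotation": [0,0,0],"grip": 1},{"slide": [-10,-50,0],"rotation": [0,0,0],"grip": 1},{"slide": [-10,-50,0],"rotation": [0,0,0],"grip": 1},{"slide": [-10,-50,0],"rotation": [0,0,0],"grip": 1},{"slide": [0,0,0],"rotation": [0,0,0],"grip": 1}]}}

```text
time_s: 19.6
eef_pos: [0.4401, -0.3305, 0.2767]
tool_rot: [0.001, 1.0, -0.028, 0.0]
force: [-0.8, 0.5, -0.3]
grip_width: 0.0001
finger_force: 0.0
```

```bash
python3 - <<'E'
from h import *
m=np.mean([env.snapshot('top')['img'].astype(float) for _ in range(4)],0)
def cross(row,u0,up):
    t=150
    for i in range(len(row)-1):
        if (row[i]<t<=row[i+1]) if up else (row[i]>=t>row[i+1]): return round(float(u0+i+(t-row[i])/(row[i+1]-row[i])),2)
g=m[:,:,1]
print('rackL',[cross(g[v,266:290],266,True) for v in range(173,177)],'rackR',[cross(g[v,285:305],285,False) for v in range(173,178)])
print('jawL',[cross(g[v,278:288],278,True) for v in range(158,170)]);print('jawR',[cross(g[v,281:288],281,False) for v in range(158,170)])
print([m[v,277:282].round().astype(int).tolist() for v in (164,166,168)])
E
```

```text
rackL [270.64, 270.48, 270.55, 270.65] rackR [290.72, 291.17, 291.27, 290.9, 290.63]
jawL [280.38, 280.22, 280.0, 279.78, 279.72, 279.73, 279.66, 279.61, 279.54, 279.54, 279.54, 279.54]
jawR [283.98, 283.89, 283.78, 283.75, 283.57, 283.41, 283.42, 283.42, 283.34, 283.25, 283.16, 283.16]
[[[69, 70, 69], [52, 58, 54], [87, 31, 27], [225, 212, 208], [250, 254, 252]], [[56, 56, 53], [46, 52, 49], [88, 27, 26], [250, 254, 252], [252, 255, 254]], [[58, 57, 55], [43, 50, 48], [112, 28, 24], [255, 255, 255], [252, 255, 254]]]
```

```bash
python3 -c "
from rig import env
print(env.sign_off())"
```

```text
the job is handed in; nothing more can be done
None
```

The job is handed in: I rolled the wheel in six fingertip strokes until the sliding jaw's front edge stood on the red gauge line, within about 0.5 mm by the top camera. The hand was then taken clear, and the flask looked untouched in the last picture I viewed, before the final 2 mm stroke.

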